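# Free a stuck mixing cup and stand it on the scale

### The arm

A 6-joint arm with a two-finger parallel gripper is mounted at the origin on a cart in front of the work surface, level with it; the furniture and walls round the work are solid. World frame = base frame: x ahead of the robot, y to its left, z up, the work surface at z = 0. Lengths are in m, angles in rad, forces in N, time in s.
With the tool pointing down it reaches from about 0.3 to 0.875 m from the base axis. Payload 4.2 kg.
Tool frame: the origin (TCP) lies midway between the tips of the shut fingers; the grasp point (between the pads) lies 19 mm behind it; z points along the fingers, y is the direction in which the jaws open and shut (so a half turn about z gives the same grasp; the last joint's range is limited). The gripper opens to 85 mm and grips with 20 to 120 N. Pads are 22 mm wide; open, the fingers measure 114 mm over their backs; the gripper's body (76 mm by 85 mm) begins 54 mm behind the grasp point. The pads swing forward as they close: fully open they stand 13 mm farther back than shut.
Start: joints at [-1.238, 0.32, 1.565, -0, 1.257, -0.02], TCP at [0.199, -0.54, 0.209] pointing down, gripper open.
Joint ranges: [-3.11, 3.11], [-0.84, 2.01], [0.21, 2.61], [-1.34, 4.49], [0.05, 2.63], [-2.56, 2.56]. Speed limits (rad/s): [2.57, 2.57, 3.14, 3.14, 3.14, 3.14].

### API

Orientations are given as a rotation vector (axis times angle).
In Python, from bench import arm gives the robot as it stands. Calls block until the motion is done:
- arm.move_pose(position, orientation): joint-space move of the TCP to a pose.
- arm.line_to(position, rot=None, v=0.15): straight line of the TCP; rot=None keeps the orientation; v is the mean speed in m/s.
- arm.set_joints(angles): joint-space move.
- arm.command_gripper(opening, squeeze=None): opening from 0.0 (shut) to 1.0 (fully open); squeeze is the grip in N (None keeps the last); returns when the fingers have stopped.
- arm.pause(seconds).
- arm.solve_ik(position, orientation): joint angles nearest the present ones, or None.
- arm.capture(name): name is "scene" or "top" or "wrist"; returns the picture (420x560x3 uint8, red, green, blue); there is no depth.
- arm.camera_info(name): a dict with "K" (3x3 intrinsics, pixels), "position" and "orientation" of the camera in the world. Camera axes: x right, y down, z forward; pixel columns grow to the right and rows downward; lengths in m; the calibration is good to about 2 mm. A picture is of the moment at which its call begins: read the wrist's pose just before it. camera_info takes no time and is no camera call; for the wrist camera it gives the pose at the moment of the call.
A pose or a line that the arm cannot do raises arm.PlanningError and nothing moves.
- arm.sign_off(): hands the job in, once; it reports no verdict.
Readings, each from a call of its own:
- arm.get_time_s(): time.
- arm.get_joint_positions(): joint angles.
- arm.get_joint_velocities(): joint speeds.
- arm.get_joint_torque(): joint torques, N m.
- arm.get_eef_pos(): TCP position.
- arm.get_orientation(): TCP orientation.
- arm.get_wrist_force(): force on the tool from outside, world axes, zero at the start.
- arm.get_wrist_torque(): the same for the moment, N m.
- arm.get_gripper_width(): opening from 0.0 (shut) to 1.0 (fully open).
Only numpy, scipy, OpenCV 4.12 (cv2) and the standard library are available. Lean on these libraries where they do the work, as an engineer would, in place of code of your own. Each camera call takes 0.05 s, during which the arm holds its last target. There are 200 camera calls.

### The job

The upper steel mixing cup is stuck in the cup below it in the leaning cup stand. Pull it straight off along the lean of the stack, then set it down upright (do not drop it) on the middle of the round plate of the bench scale and let go. Leave the hex key holder, bicycle bell, flat tin and pliers where they are.

Things in the scene. Friction and masses are not known exactly. Their poses are not given: they have to be found in the camera images.
- top_cup: loose upper cup: plain steel, conical, open top, 82 mm high, outer diameter 52 mm at base, 62 mm at rim, wall 1.5 mm, about 0.12 kg. Origin: centre of underside; z up its axis to the mouth. Starts nested, leaning 30 degrees, its top 40 mm sticking out: grip firmly there, across the outside. Wedged: about 10 to 13 N along the axis frees it, it is loose after 12 mm and clear of the lower cup after 42 mm
- lower_cup: the like cup below (82 mm high, rim 62 mm), clamped fast in the stand. Origin: centre of its underside; z runs up the leaning axis of the stack. The upper cup's origin starts at 0, 0, 40 mm in this frame
- cup_stand: grey steel stand, fixed: base plate 150 x 100 x 12 mm, two cheeks and a dark clamp band round the lower cup. Origin: centre of its underside; x along the base plate. The stack leans 30 degrees from vertical towards its own -x, which is turned roughly to the robot (yaw up to 0.4 rad); its y axis is level. The upper cup's mouth is about 135 mm above the bench
- scale: flat grey bench scale, fixed, 165 x 136 mm, 30 mm high, with small dark display and two buttons at its front (-x) end; round aluminium plate of 116 mm diameter on top. Origin: centre of its underside
- plate_center (a point): centre of the top face of the scale's round plate, 40 mm above the bench; z up
- hex_key_set: bystander: folding hex key holder, 30 x 90 x 22 mm, lying between the robot and the work. Origin: centre of its underside
- patch_tin: bystander: flat tin, 57 x 92 x 20 mm, near the front edge. Origin: centre of its underside
- bell: bystander: domed bicycle bell, 53 x 66 x 31 mm, on the right of the work. Origin: centre of its underside. (Beyond it, at the right end of the bench, stands a tall filing cabinet, a fixed obstacle: y below -0.45 m, x from 0.38 m, handles standing out some 40 mm more, top 0.46 m above the bench; swing clear of it.)
- pliers: bystander: combination pliers lying flat, 56 x 182 x 13 mm, near the front edge on the left. Origin: centre of its underside

How it is judged:
By the outcome, as a careful person would: the job done as asked, in the order asked, and still so for the second after the job is handed in, with the robot touching nothing.
It also fails if it takes over 45 s, if anything falls off the work surface, if the arm or the gripper's body presses on something with over 40 N, if the wrist force passes 120 N, or if a joint passes its speed limit or range.

## Working session

There is one attempt and no reset: what is moved stays moved. The work goes in short steps, each a Python script; the robot and the scene stay as the last script left them, time stands still between calls to the robot, and variables do not carry over. Pictures are saved under pics/ and viewed, about 8 in all and at most 12, crops included, and the job is handed in when it is done.

```bash
ls; mkdir -p pics
python3 - <<'E'
from bench import arm
import cv2,numpy as np
for n in("scene","top"):
    im=arm.capture(n); cv2.imwrite(f"pics/{n}0.png",im[:,:,::-1])
    i=arm.camera_info(n); print(n,i)
print(arm.get_time_s(), arm.get_orientation())
E
```

```text
pics
scene {'K': array([[433.50623732,   0.        , 278.96606012],
       [  0.        , 433.50623732, 203.32042454],
       [  0.        ,   0.        ,   1.        ]]), 'position': array([0.10222524, 0.80744455, 0.6062044 ]), 'orientation': array([-0.54841231,  2.51079639, -1.37054736])}
top {'K': array([[494.23316332,   0.        , 282.03649436],
       [  0.        , 494.23316332, 199.66625532],
       [  0.        ,   0.        ,   1.        ]]), 'position': array([0.34867898, 0.05207636, 1.13699016]), 'orientation': array([-2.12144225,  2.18330115, -0.1026744 ])}
0.1 [-3.09130952e+00 -5.51099352e-01  3.38023354e-04]
```

View pics/scene0.png

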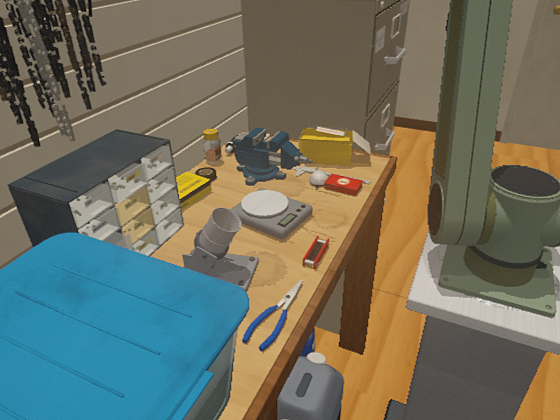

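View pics/top0.png

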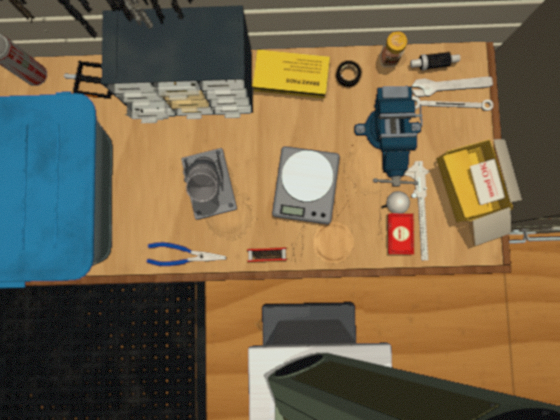

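The scene view shows the stand at about (215,250) with its stack leaning toward the robot, and the scale plate at about (265,203). In the top view the cup mouth is at about (203,187), the stand plate spans (183–236, 150–219) and the scale plate is at about (307,176). I'll enlarge both next.

Run:
```python
import cv2,numpy as np
a=cv2.imread("pics/top0.png")[140:230,172:352]; b=cv2.imread("pics/scene0.png")[180:290,170:330]
a=cv2.resize(a,None,fx=4.4,fy=4.4,interpolation=cv2.INTER_CUBIC)
cv2.imwrite("pics/c1.png",a)
b=cv2.resize(b,None,fx=5,fy=5,interpolation=cv2.INTER_CUBIC)
cv2.imwrite("pics/c2.png",b)
```

```text
(no output)
```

View pics/c1.png

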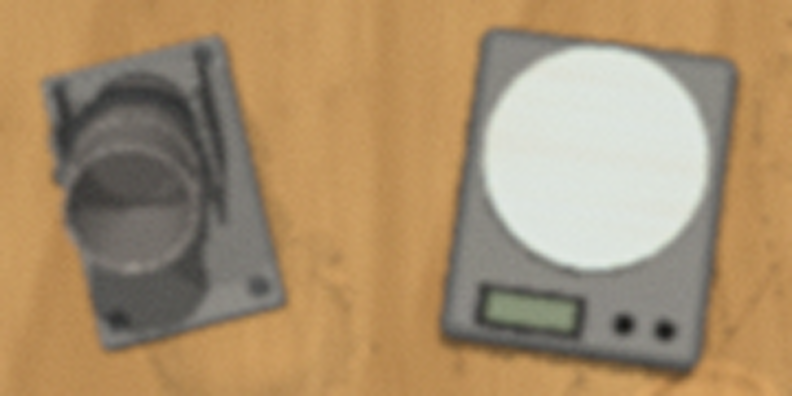

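View pics/c2.png

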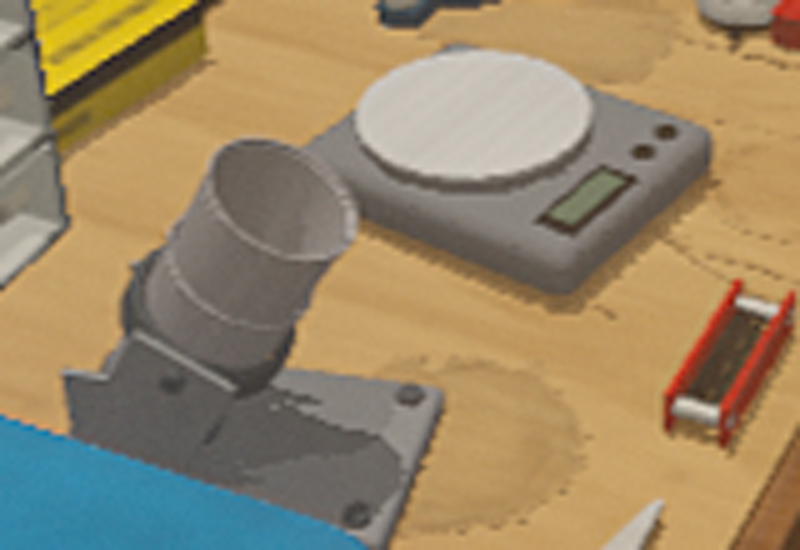

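The top crop shows the stand's plate corners at (43,82), (217,36), (285,302) and (108,349), the mouth centred on about (132,210), and the scale plate on about (596,157). In the scene crop the mouth centre is near (284,200), and the scale plate centre near (474,114).

```bash
cat > h.py <<'E'
from bench import arm
import numpy as np, cv2
from scipy.spatial.transform import Rotation as R
def ray(n,p,info=None):
    i=info or arm.camera_info(n); d=R.from_rotvec(i["orientation"]).as_matrix()@np.linalg.solve(i["K"],[*p,1.])
    return i["position"],d/np.linalg.norm(d)
def atz(n,p,z):
    o,d=ray(n,p); return o+d*(z-o[2])/d[2]
def tri(rs):
    A=[np.eye(3)-np.outer(d,d) for o,d in rs]
    p=np.linalg.solve(sum(A),sum(a@o for a,(o,d) in zip(A,rs)))
    return p,[np.linalg.norm(a@(p-o)) for a,(o,d) in zip(A,rs)]
E
python3 - <<'E'
from h import *
np.set_printoptions(precision=4,suppress=True)
t=lambda x,y:((x+.5)/4.4-.5+172,(y+.5)/4.4-.5+140)
s=lambda x,y:((x+.5)/5-.5+170,(y+.5)/5-.5+180)
C=np.array([atz("top",t(*c),.012) for c in[(43,82),(217,36),(285,302),(108,349)]])
print(C,"sides",np.linalg.norm(np.roll(C,-1,0)-C,axis=1),"c",C.mean(0))
d=(C[0]+C[1]-C[2]-C[3]); yaw=np.arctan2(d[1],d[0]); print("yaw",yaw)
d2=(C[0]+C[3]-C[1]-C[2]); print("yaw2",np.arctan2(-d2[0],d2[1]))
print("mouth",tri([ray("top",t(132,210)),ray("scene",s(284,200))]), atz("top",t(132,210),.135))
print("plate",tri([ray("top",t(596,157)),ray("scene",s(474,114))]), atz("top",t(596,157),.04),atz("scene",s(474,114),.04))
print("dia",np.linalg.norm(atz("top",t(483,157),.04)-atz("top",t(709,157),.04)))
E
```

```text
[[0.5832 0.3041 0.012 ]
 [0.605  0.2116 0.012 ]
 [0.4626 0.1779 0.012 ]
 [0.4408 0.2707 0.012 ]] sides [0.095  0.1463 0.0952 0.1463] c [0.5229 0.2411 0.012 ]
yaw 0.2312276817157254
yaw2 0.23137162943819886
mouth (array([0.4954, 0.235 , 0.135 ]), [np.float64(6.690367354613909e-05), np.float64(6.690367354611025e-05)]) [0.4954 0.235  0.135 ]
plate (array([0.5298, 0.0144, 0.0372]), [np.float64(8.952146106622028e-05), np.float64(8.952146106615781e-05)]) [0.5294 0.0146 0.04  ] [0.5276 0.0184 0.04  ]
dia 0.11522049353835415
```

Both measurements agree with the given data: mouth height 0.135, plate diameter 0.115, stand sides 146/95. I'll raise the arm, swing to a pre-grasp along the stack axis, and check with the wrist camera.

```bash
cat >> h.py <<'E'
np.set_printoptions(precision=4,suppress=True)
YAW=.2313; M=np.array([.4954,.235,.135])
U=np.array([-.5*np.cos(YAW),-.5*np.sin(YAW),np.cos(np.pi/6)])
def rot(z,yaw,s=1):
    y=s*np.array([-np.sin(yaw),np.cos(yaw),0]); return R.from_matrix(np.c_[np.cross(y,z),y,z]).as_rotvec()
PC=np.array([.529,.0155,.04])
E
python3 - <<'E'
from h import *
q=arm.get_joint_positions()
for s in(1,-1):
    print(s,[arm.solve_ik(M+k*U,rot(-U,YAW,s)) for k in(.10,-.04,.06)],arm.solve_ik(PC+[0,0,.045],rot(np.array([0,0,-1.]),YAW,s)))
    Q=arm.solve_ik(M+.10*U,rot(-U,YAW,s))
    if Q is None or abs(Q[5])>2.4: continue
    S=s;break
arm.line_to(arm.get_eef_pos()+[0,0,.15],v=.3)
arm.move_pose([.35,.1,.36],rot(np.array([0,0,-1.]),YAW,S))
arm.move_pose(M+.10*U,rot(-U,YAW,S))
i=arm.camera_info("wrist"); im=arm.capture("wrist"); cv2.imwrite("pics/w1.png",im[:,:,::-1])
print(S,i,arm.get_eef_pos(),arm.get_wrist_force(),arm.get_time_s())
E
```

```text
1 [array([ 0.5466, -0.0368,  2.0892, -0.2761,  0.6052, -1.0666]), array([ 0.4927,  0.2313,  2.1567, -0.4934,  0.2763, -0.8656]), array([ 0.5292,  0.0345,  2.118 , -0.3082,  0.505 , -1.0392])] [ 0.0076  0.3613  1.8477 -0.      0.9325 -1.7945]
1 {'K': array([[328.3765,   0.    , 278.4777],
       [  0.    , 328.3765, 208.8139],
       [  0.    ,   0.    ,   1.    ]]), 'position': array([0.3005, 0.1894, 0.3257]), 'orientation': array([1.5415, 1.9463, 0.8689])} [0.4478 0.2234 0.2228] [-0.8824  0.3547  0.1049] 4.05
```

View pics/w1.png

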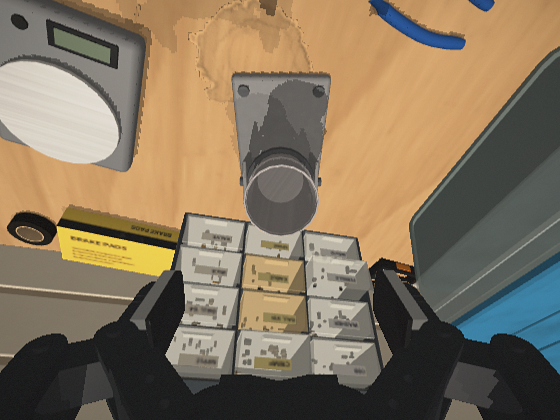

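The wrist view shows the stack from nearly along its axis, with the mouth ellipse at about x 243–318, y 160–236. I'll compare that with the projection of my estimate.

Run:
```python
from h import *
i=arm.camera_info("wrist"); Rm=R.from_rotvec(i["orientation"]).as_matrix()
def pr(X):
    p=i["K"]@(Rm.T@(X-i["position"])); return p[:2]/p[2]
a=np.linspace(0,2*np.pi,80); x=np.array([np.cos(YAW)*.866,np.sin(YAW)*.866,.5]); y=np.array([-np.sin(YAW),np.cos(YAW),0])
im=cv2.imread("pics/w1.png"); f=5; o=np.array([220,60])
c=cv2.resize(im[60:250,220:340],None,fx=f,fy=f,interpolation=cv2.INTER_CUBIC)[:]
P=np.array([pr(M+.031*(np.cos(t)*x+np.sin(t)*y)) for t in a])
for p in P: cv2.circle(c,tuple(((p-o+.5)*f).astype(int)),1,(0,255,0),-1)
cv2.imwrite("pics/w1c.png",c[350:]); print(pr(M),P.min(0),P.max(0))
```

```text
[278.1483 198.2705] [241.3035 161.6587] [314.9896 232.4382]
```

View pics/w1c.png

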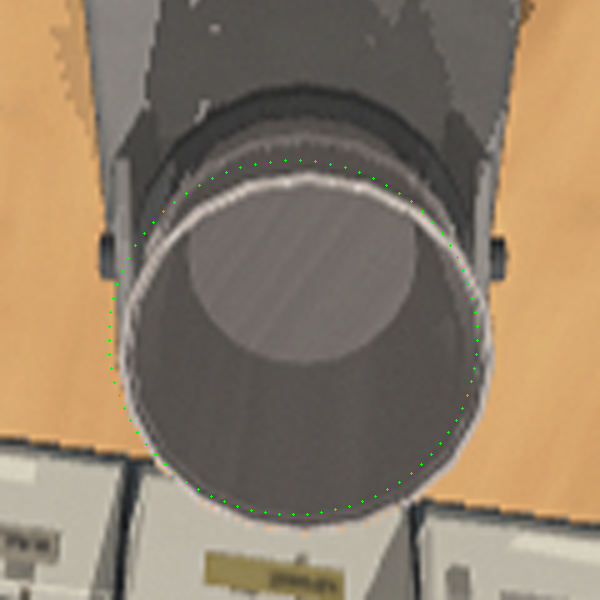

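The actual rim sits about 2.2 px right of and 2.6 px below the prediction, which is about 2 mm. The finger midpoint (278) agrees with the wrist calibration, so I'll apply the correction and grasp.

Run:
```python
from h import *
Rm=R.from_rotvec(arm.camera_info("wrist")["orientation"]).as_matrix()
T=R.from_rotvec(rot(-U,YAW)).as_matrix()
print("cam x,y in tool",T.T@Rm[:,0],T.T@Rm[:,1])
D=Rm[:,0]*.0019; v=Rm[:,1]@T[:,0]; D=D+T[:,0]*np.sign(v)*.0015
M2=M+D; print(M2)
open("h.py","a").write(f"M=np.array({M2.tolist()})\n")
arm.line_to(M2+.06*U,v=.15); arm.line_to(M2-.040*U,v=.06)
f=arm.get_wrist_force(); print(f)
arm.command_gripper(0.0,squeeze=80)
print(arm.get_gripper_width(),arm.get_wrist_force()-f,arm.get_wrist_torque(),arm.get_eef_pos()-(M2-.04*U),arm.get_time_s())
im=arm.capture("scene"); w=arm.capture("wrist")
a=cv2.resize(im[150:270,180:300],None,fx=4,fy=4,interpolation=cv2.INTER_CUBIC); b=cv2.resize(w[:,140:420],(320,480))
cv2.imwrite("pics/g1.png",np.hstack([a,b])[:,:,::-1])
```

```text
cam x,y in tool [-0.0007  1.     -0.0005] [-0.9503 -0.0009 -0.3114]
[0.4962 0.2371 0.1358]
[ 0.5076 -0.1457 -0.4804]
0.6860676856018201 [-5.0301 -2.1794  9.2897] [-0.1876  0.4333 -0.014 ] [-0.0003 -0.0003  0.001 ] 6.6667
```

View pics/g1.png

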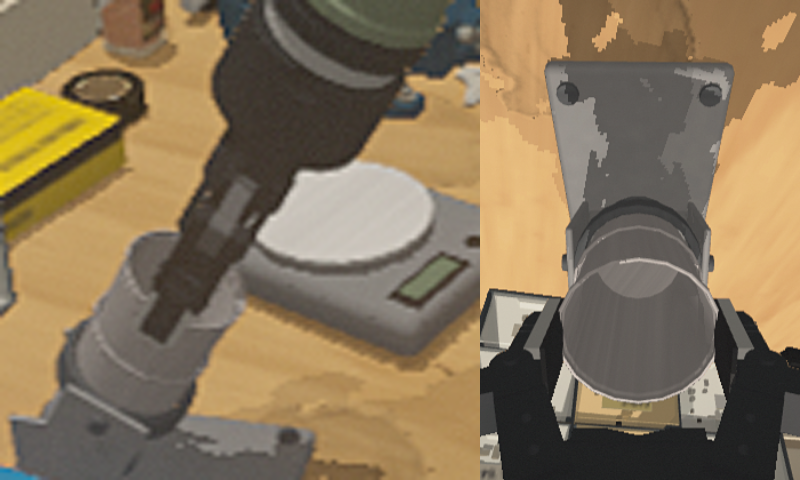

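The pads hold the exposed part of the upper cup on both sides, with the tips above the lower rim; the width is 0.686, about 58 mm, which fits. Next I pull along the axis.

Run:
```python
from h import *
arm.command_gripper(0.0,squeeze=100)
p=arm.get_eef_pos(); p0=M-.04*U
for k,v in((.004,.03),(.008,.03),(.012,.03),(.018,.03),(.070,.06)):
    arm.line_to(p0+k*U,v=v); print(k,arm.get_wrist_force()@U,arm.get_gripper_width(),(arm.get_eef_pos()-p0)@U)
arm.line_to(p0+.13*U,v=.12)
print(arm.get_wrist_force(),arm.get_time_s())
im=arm.capture("scene"); w=arm.capture("wrist")
a=cv2.resize(im[130:280,160:310],(480,480),interpolation=cv2.INTER_CUBIC); b=cv2.resize(w[:,140:420],(320,480))
cv2.imwrite("pics/g2.png",np.hstack([a,b])[:,:,::-1])
```

```text
0.004 -0.6136961076863323 0.6755953533439131 0.004047575672826969
0.008 -5.946294156704946 0.6778663465766191 0.007677754906965064
0.012 -1.087943241759578 0.6777638239350688 0.012218401214895225
0.018 -0.8281276211608996 0.6783491120125158 0.018363857048371318
0.07 -0.08328033161831566 0.6748220680186438 0.06978980476248309
[-0.0074 -0.0447 -2.7275] 9.85
```

View pics/g2.png

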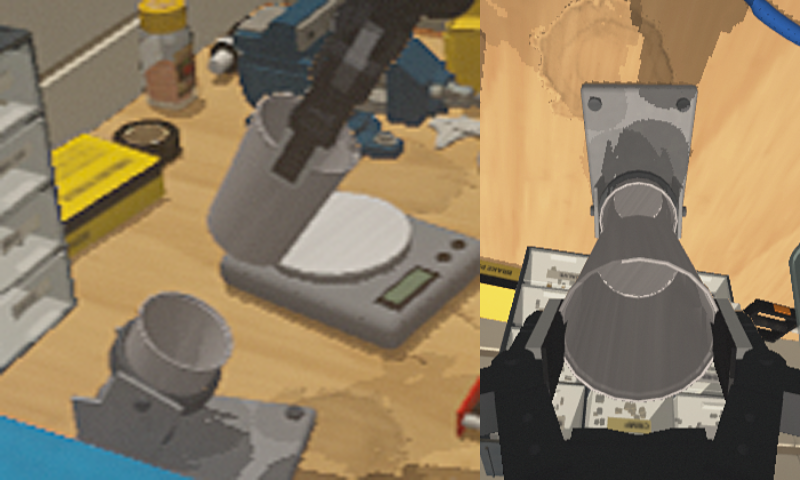

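The cup is free and in line with the gripper, and the lower cup stayed put. Next I move it upright over the plate and look.

Run:
```python
from h import *
Z=np.array([0,0,-1.])
print(arm.solve_ik(PC+[0,0,.20],rot(Z,YAW-.5)))
p=arm.get_eef_pos(); arm.move_pose(p+[0,0,.08],rot(Z,YAW-.3))
arm.move_pose(PC+[0,0,.16],rot(Z,YAW-.5))
arm.line_to(PC+[0,0,.067],v=.15); arm.pause(.3)
print(arm.get_eef_pos(),arm.get_wrist_force(),arm.get_gripper_width(),arm.get_time_s())
im=arm.capture("scene"); t=arm.capture("top")
cv2.imwrite("pics/s3.png",im[:,:,::-1])
a=cv2.resize(im[140:250,220:320],(500,550),interpolation=cv2.INTER_CUBIC); b=cv2.resize(t[130:240,260:360],None,fx=3,fy=5)[:550]
cv2.imwrite("pics/p1.png",np.hstack([a,b])[:,:,::-1])
i=arm.camera_info("scene"); Rm=R.from_rotvec(i["orientation"]).as_matrix()
for X in (arm.get_eef_pos()-[0,0,.042],arm.get_eef_pos()+[0,0,.04],PC):
    q=i["K"]@(Rm.T@(X-i["position"])); print("pred crop",(q[:2]/q[2]-[220,140]+.5)*5-.5)
```

```text
[ 0.0076  0.2289  1.6144 -0.      1.2984 -1.2945]
[0.5294 0.0155 0.1077] [ 0.44   -0.1113 -1.0902] 0.6758510846723531 12.7833
pred crop [221.6974 265.9643]
pred crop [214.7284 114.4663]
pred crop [224.0437 310.4778]
```

View pics/p1.png

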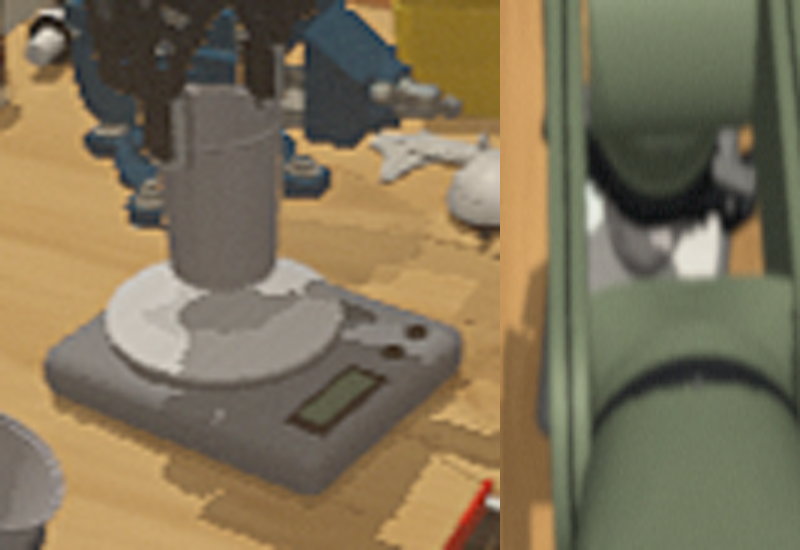

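The cup hangs upright in the scene crop, with base centre near (224,266) as predicted and plate centre near (224,313). The clearance of about 26 mm matches the nominal figure. I'll lower it until it touches.

Run:
```python
from h import *
arm.line_to(PC+[0,0,.047],v=.06); arm.pause(.2)
f0=arm.get_wrist_force()[2]; z=.047
while z>.034:
    z-=.0007; arm.line_to(PC+[0,0,z],v=.02); arm.pause(.05)
    f=arm.get_wrist_force()[2]
    if f-f0>2.5: break
print(f0,f,z,arm.get_eef_pos(),arm.get_wrist_torque(),arm.get_time_s())
im=arm.capture("scene")
a=cv2.resize(im[140:250,220:320],(500,550),interpolation=cv2.INTER_CUBIC)
cv2.imwrite("pics/p2.png",a[:,:,::-1])
```

```text
-1.3132007748743189 5.881246438459712 0.04070000000000001 [0.5293 0.0154 0.0816] [0.0186 0.1699 0.0072] 16.2667
```

View pics/p2.png

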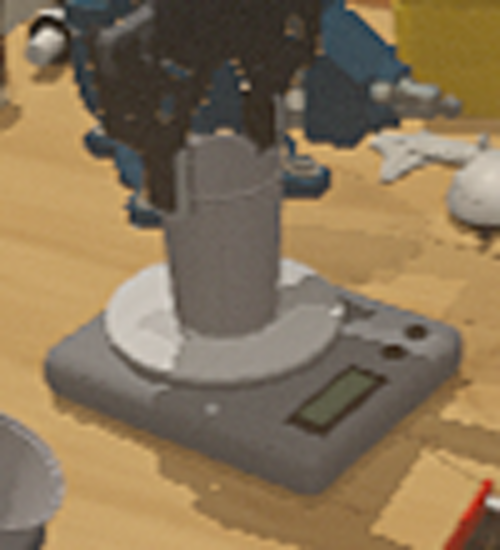

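Contact came at TCP z = 0.0816, against 0.082 expected, with the cup centred and upright on the plate. I'll release and retreat.

Run:
```python
from h import *
arm.command_gripper(0.8); arm.command_gripper(1.0); arm.pause(.2)
print(arm.get_gripper_width(),arm.get_wrist_force())
p=arm.get_eef_pos(); arm.line_to(p+[0,0,.03],v=.06); arm.line_to(p+[0,0,.2],v=.2)
arm.move_pose([.33,-.12,.34],rot(np.array([0,0,-1.]),YAW-.5)); arm.pause(.3)
print(arm.get_wrist_force(),arm.get_time_s())
im=arm.capture("scene"); t=arm.capture("top")
a=cv2.resize(im[140:310,190:350],(400,425),interpolation=cv2.INTER_CUBIC); b=cv2.resize(t[140:310,140:300],None,fx=2.5,fy=2.5); b=cv2.resize(t[120:290,200:360],(400,425))
cv2.imwrite("pics/f.png",np.hstack([a,b])[:,:,::-1])
```

```text
1.0004406047205834 [-0.0432  0.7119  0.2211]
[-0.7551 -0.0859  0.447 ] 20.025
```

View pics/f.png

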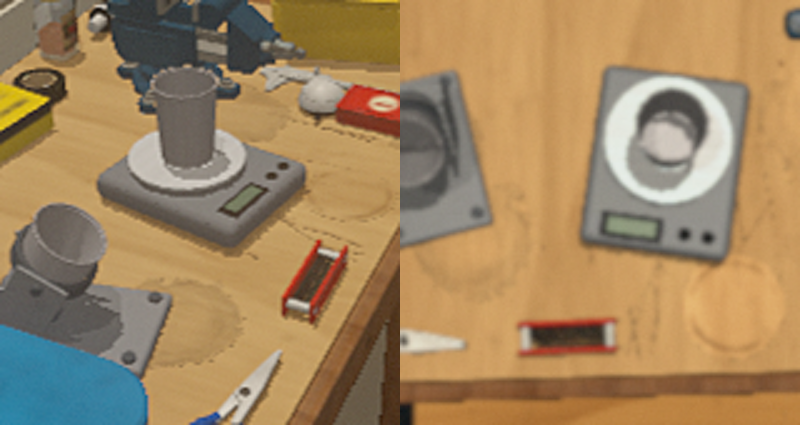

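The cup stands upright in the middle of the plate: its floor is at about (669,140) and the plate centre at about (669,138) in the right half. The hex key holder and the others are where they were, and the arm is clear, so I'm handing in.

```bash
python3 -c "
from bench import arm
arm.sign_off()"
```

```text
the job is handed in; nothing more can be done
```

I pulled the upper cup straight off along the 30° lean. I then turned it upright, lowered it onto the scale plate until it touched, let go and moved clear. The clock read 20 s of the 45 s allowed just before I handed in.

**Last checks:**
- **Placing:** touch came at TCP height 81.6 mm, against 82 mm expected. The final pictures show the cup upright, centred on the plate to within about 1–2 mm.
- **Other objects:** the lower cup stayed in its stand. The hex key holder, bell, tin and the visible part of the pliers looked unmoved. I judged this by eye, and the whole pliers were not in the final crops.
- **Forces:** every wrist reading I took was about 10 N or less, but I only read it between moves. The peak of 10–13 N expected when the cup came free is not in my readings.

**One disagreement:** the wrist camera put the cup mouth about 2 mm from where the fixed cameras did, roughly the calibration error. I corrected towards the wrist camera before gripping.

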